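# Weigh in a lot of salvaged nuts on the arrested beam comparator

### The job

The comparator's beam has been left free: first swing its arrest lever upright to arrest it, then put all the hexagon nuts from the table into the pan, swing the lever all the way over again to free the beam, and once the loaded pan has sunk press the logger's push button fully down and let it come back up. Then swing the lever back to re-arrest the beam with the nuts still in the pan, and only after that move all the nuts from the pan into the galvanized hopper. Leave the other things on the table where they are, and if a nut gets knocked or dropped, put it back where the job needs it.

Things in the scene. Friction and masses are not known exactly. Their poses are not given: they have to be found in the camera images.
- nut1: salvaged plain steel hexagon nut: 30 mm across the flats (34.6 mm over the corners), 18 mm thick, 50 to 80 g; origin at its centre, own z along the bore, own x at right angles to one pair of flats (the other pairs at 60 and 120 degrees). Starts lying flat on the table (centre at height 9 mm). Absent in some starts
- nut2: salvaged plain steel hexagon nut: 30 mm across the flats (34.6 mm over the corners), 18 mm thick, 50 to 80 g; origin at its centre, own z along the bore, own x at right angles to one pair of flats (the other pairs at 60 and 120 degrees). Starts lying flat on the table (centre at height 9 mm). Absent in some starts
- nut3: salvaged plain steel hexagon nut: 30 mm across the flats (34.6 mm over the corners), 18 mm thick, 50 to 80 g; origin at its centre, own z along the bore, own x at right angles to one pair of flats (the other pairs at 60 and 120 degrees). Starts lying flat on the table (centre at height 9 mm). Absent in some starts
- nut4: salvaged plain steel hexagon nut: 30 mm across the flats (34.6 mm over the corners), 18 mm thick, 50 to 80 g; origin at its centre, own z along the bore, own x at right angles to one pair of flats (the other pairs at 60 and 120 degrees). Starts lying flat on the table (centre at height 9 mm). Absent in some starts
- comparator: beam comparator, fixed, green base 310 mm along its y; origin on the table under the beam, beside the arrest lever; z up, y along the beam: the pan stands on its -y side, the column and counterweight on its +y side, the lever on its front (-x) side. Nothing on it but the lever knob (147 mm at its top) is above 125 mm
- pan (a point): centre of the floor of the comparator's tray pan (moves with the beam), 110 mm above the table with the beam level; x along the pan's length, y across it, z up. Steel tray, inside 190 mm in x by 90 mm in y, rim 6 mm high and 3 mm thick; room for four nuts in a row along x, 42 mm apart
- beam (a joint): beam angle in rad, 0 level to 0.12 with the pan sunk (pan goes down about 20 mm). A light return spring and counterweight hold the empty beam level; when the beam is free, even one nut sinks the pan against its lower stop in about half a second
- arrest (a joint): arrest lever angle in rad: 0 (stop) lever upright, beam arrested level by a crank under it; 1.05 (stop) lever swung over towards the comparator's +y, beam free. It starts somewhere between 0.5 and 1.05. Stiff hinge of 0.06 N m: stays where it is left; swinging it either way takes 2 to 8 N at the ball
- arrest_knob (a point): centre of the lever's black ball, 24 mm diameter, at the end of a 10 mm round steel rod 85 mm above the hinge axis; room on both sides for closed fingers
- arrest_pivot (a point): point on the lever's hinge axis in the plane of the rod and ball, 50 mm above the table; the axis runs along the comparator's x, and the ball moves on an 85 mm arc in the comparator's y-z plane; the ball is at (0, 85 sin a, 85 cos a) mm from here in the comparator's axes for lever angle a
- log_button_top (a point): centre of the top face of the logger's round black spring push button, 28 mm diameter, in a 44 mm collar on an aluminium box 90 x 120 mm and 40 mm high; top face 62 mm above the table, pressed straight down
- log_button (a joint): button travel in m, 0 up, 0.006 fully down (takes 5 N), springs back by itself
- hopper: galvanized open-topped hopper, fixed; origin on the table under the middle of its floor, z up, x from front (spring flap) to back. Floor 4 mm thick; inside 134 mm in x, in y 130 mm at the floor to 153 mm at the mouth; walls 55 mm high. Nuts may be let go from the mouth. The front flap springs shut and need not be used
- idler_gear: bystander, to be left where it is: gold-tinted idler gear lying flat, 59 mm diameter, 14 mm thick, origin under its centre
- bearing_driver: bystander, to be left where it is: steel bearing driver standing upright, 40 mm foot, 115 mm tall, origin under its centre
- old_bearing: bystander, to be left where it is: old ball bearing lying flat, round, 40 mm diameter, 12 mm thick, origin under its centre
Not all that is in view belongs to the job. What is shaped like the nut3 but blue is not meant.

How it is judged (in metres and radians):
On the way, in this order (a step that is already met when the one before it is completed fails the run):
1. the beam is arrested before any nut is in the pan (value of joint arrest below 0.12 rad and value of joint beam below 0.03 rad and z of each of nut1, nut2, nut3, nut4 in the frame of pan below -0.02 m), for 0.2 s.
2. all the nuts lie in the pan, let go, with the beam arrested (x of nut1 in the frame of pan between -0.095 and 0.095 m and y of nut1 in the frame of pan between -0.046 and 0.046 m and z of nut1 in the frame of pan between 0 and 0.035 m and x of nut2 in the frame of pan between -0.095 and 0.095 m and y of nut2 in the frame of pan between -0.046 and 0.046 m and z of nut2 in the frame of pan between 0 and 0.035 m and x of nut3 in the frame of pan between -0.095 and 0.095 m and y of nut3 in the frame of pan between -0.046 and 0.046 m and z of nut3 in the frame of pan between 0 and 0.035 m and x of nut4 in the frame of pan between -0.095 and 0.095 m and y of nut4 in the frame of pan between -0.046 and 0.046 m and z of nut4 in the frame of pan between 0 and 0.035 m and linear speed of each of nut1, nut2, nut3, nut4 below 0.03 m/s and contact force between the fingers and nut1 below 0.2 N and contact force between the fingers and nut2 below 0.2 N and contact force between the fingers and nut3 below 0.2 N and contact force between the fingers and nut4 below 0.2 N and value of joint arrest below 0.12 rad and value of joint beam below 0.03 rad), for 0.3 s.
3. the lever is swung over and the loaded pan has sunk (x of nut1 in the frame of pan between -0.095 and 0.095 m and y of nut1 in the frame of pan between -0.046 and 0.046 m and z of nut1 in the frame of pan between 0 and 0.035 m and x of nut2 in the frame of pan between -0.095 and 0.095 m and y of nut2 in the frame of pan between -0.046 and 0.046 m and z of nut2 in the frame of pan between 0 and 0.035 m and x of nut3 in the frame of pan between -0.095 and 0.095 m and y of nut3 in the frame of pan between -0.046 and 0.046 m and z of nut3 in the frame of pan between 0 and 0.035 m and x of nut4 in the frame of pan between -0.095 and 0.095 m and y of nut4 in the frame of pan between -0.046 and 0.046 m and z of nut4 in the frame of pan between 0 and 0.035 m and value of joint arrest above 0.8 rad and value of joint beam above 0.08 rad), for 0.3 s.
4. the button is fully down with the beam free and loaded (all of step 3 and value of joint log_button above 0.0051 m), for 0.1 s.
5. the button has come back up with the beam still free (value of joint arrest above 0.8 rad and value of joint beam above 0.08 rad and value of joint log_button below 0.001 m), for 0.1 s.
6. the beam is re-arrested with all the nuts in the pan (x of nut1 in the frame of pan between -0.095 and 0.095 m and y of nut1 in the frame of pan between -0.046 and 0.046 m and z of nut1 in the frame of pan between 0 and 0.035 m and x of nut2 in the frame of pan between -0.095 and 0.095 m and y of nut2 in the frame of pan between -0.046 and 0.046 m and z of nut2 in the frame of pan between 0 and 0.035 m and x of nut3 in the frame of pan between -0.095 and 0.095 m and y of nut3 in the frame of pan between -0.046 and 0.046 m and z of nut3 in the frame of pan between 0 and 0.035 m and x of nut4 in the frame of pan between -0.095 and 0.095 m and y of nut4 in the frame of pan between -0.046 and 0.046 m and z of nut4 in the frame of pan between 0 and 0.035 m and value of joint arrest below 0.12 rad and value of joint beam below 0.03 rad), for 0.3 s.
At the end, for the whole second after the job is handed in: All nuts lie at rest in the hopper (centres inside its walls, under 50 mm above the table), let go; the arrest lever is within 0.12 rad of upright, the beam within 0.03 rad of level, and the button is up (under 1 mm) (x of nut1 in the frame of hopper between -0.068 and 0.068 m and y of nut1 in the frame of hopper between -0.076 and 0.076 m and z of nut1 in the frame of hopper between 0 and 0.05 m and x of nut2 in the frame of hopper between -0.068 and 0.068 m and y of nut2 in the frame of hopper between -0.076 and 0.076 m and z of nut2 in the frame of hopper between 0 and 0.05 m and x of nut3 in the frame of hopper between -0.068 and 0.068 m and y of nut3 in the frame of hopper between -0.076 and 0.076 m and z of nut3 in the frame of hopper between 0 and 0.05 m and x of nut4 in the frame of hopper between -0.068 and 0.068 m and y of nut4 in the frame of hopper between -0.076 and 0.076 m and z of nut4 in the frame of hopper between 0 and 0.05 m and linear speed of each of nut1, nut2, nut3, nut4 below 0.03 m/s and contact force between the fingers and nut1 below 0.2 N and contact force between the fingers and nut2 below 0.2 N and contact force between the fingers and nut3 below 0.2 N and contact force between the fingers and nut4 below 0.2 N and value of joint arrest below 0.12 rad and value of joint beam below 0.03 rad and value of joint log_button below 0.001 m); the robot touches nothing.
It fails at once if a bystander is shoved more than 40 mm from its place (distance of any of idler_gear, bearing_driver, old_bearing from where it was at the start of the episode above 0.04 m).
Of nut1, nut2, nut3, nut4 only 2 to 4 are there at a start; the rules pass over those that are not, and their reading is None.
At some moment in a run one of nut1, nut2, nut3, nut4 may be knocked a few centimetres aside while the robot is not near it.
Once in a run the grip may slacken for a moment while it holds something.
It also fails if it takes over 210 s, if anything falls off the work surface, if the arm or the gripper's body presses on something with over 40 N, if the wrist force passes 120 N, or if a joint passes its speed limit or range.

### The arm

A 6-joint arm with a two-finger parallel gripper is mounted at the origin on the work surface. World frame = base frame: x ahead of the robot, y to its left, z up, the work surface at z = 0. Lengths are in mm, angles in rad, forces in N, time in s.
With the tool pointing down it reaches from about 275 to 825 mm from the base axis. Payload 5.2 kg.
Tool frame: the origin (TCP) lies at the very end of the fingers, on their centre line; the grasp point (between the pads) lies 19 mm behind it; z points along the fingers, y is the line along which they close (so a half turn about z gives the same grasp; the last joint's range is limited). The gripper opens to 93 mm and grips with 3 to 60 N. Pads are 15 mm wide; open, the fingers measure 128 mm over their backs; the gripper's body (75 mm by 188 mm) begins 65 mm behind the grasp point.
Start: joints at [-1.401, 0.259, 1.535, -0, 1.348, -0.203], TCP at [200.344, -512.218, 218.653] pointing down, gripper open.
Joint ranges: [-3.14, 3.14], [-0.91, 2.08], [0.19, 2.58], [-1.22, 4.36], [0.22, 2.71], [-3.12, 3.12]. Speed limits (rad/s): [2.57, 2.57, 3.14, 3.14, 3.14, 3.14].

### API

Orientations are given as [roll, pitch, yaw] about the fixed x, y, z axes, in that order (R = Rz(yaw) Ry(pitch) Rx(roll)).
In Python, from bench import robot gives the robot as it stands. The module is installed in compiled form; this text tells all that it offers. Calls block until the motion is done:
- robot.move_ptp(position, orientation): joint-space move of the TCP to a pose.
- robot.move_linear(position, ori=None, speed=150, f_stop=None): straight line of the TCP; ori=None keeps the orientation; speed is the mean speed in mm/s. With f_stop (N) it stops when the force on the tool has changed by that much, and returns True; else False.
- robot.move_j(angles): joint-space move.
- robot.move_gripper(opening): opening from 0.0 (shut) to 1.0 (fully open); the grip force is fixed at half the most; returns when the fingers have stopped.
- robot.sleep(seconds).
- robot.inverse_kinematics(position, orientation): joint angles nearest the present ones, or None.
- robot.get_image(name): name is "side" or "top"; returns a dict with "img" (384x512x3 uint8, blue, green, red), "fovy" (degrees; the focal length in pixels is half the picture's height over the tangent of half this angle, whatever the lens; pixels are square), "cx", "cy" (the principal point, pixels), "eye" and "orientation" of the camera in the world. Camera axes: x right, y down, z forward; pixel columns grow to the right and rows downward; lengths in mm; the calibration is good to about 2 mm. A picture is of the moment at which its call begins. There is no depth.
A pose or a line that the arm cannot do raises robot.MotionError and nothing moves.
- robot.hand_in(): hands the job in; it is judged then, once.
Readings, each from a call of its own:
- robot.current_t(): time.
- robot.current_qpos(): joint angles.
- robot.current_joint_vel(): joint speeds.
- robot.current_joint_efforts(): joint torques, N m.
- robot.current_tcp_pos(): TCP position.
- robot.current_eef_rot(): TCP orientation.
- robot.current_contact_force(): force on the tool from outside, world axes, zero at the start.
- robot.current_ft_torque(): the same for the moment, N m.
- robot.current_gripper_width(): opening from 0.0 (shut) to 1.0 (fully open).
- robot.current_finger_force(): force on a finger pad.
Only numpy, scipy, OpenCV 4.12 (cv2) and the standard library are available. Lean on these libraries where they do the work, as an engineer would, in place of code of your own. Each camera call takes 0.05 s, during which the arm holds its last target. There are 200 camera calls.

## Working session

There is one attempt and no reset: what is moved stays moved. The work goes in short steps, each a Python script; the robot and the scene stay as the last script left them, time stands still between calls to the robot, and variables do not carry over. Pictures are saved under pics/ and viewed, at most 14 in all, crops included, and the job is handed in when it is done.

```bash
ls; mkdir -p pics; cat > h.py <<'E'
import numpy as np, cv2
from scipy.spatial.transform import Rotation as Rn
from bench import robot
def cam(n):
    d=robot.get_image(n); return d
def K(d):
    f=d["img"].shape[0]/2/np.tan(np.radians(d["fovy"])/2); return f
def Rc(d):
    o=np.array(d["orientation"],float)
    return o if o.shape==(3,3) else Rn.from_euler('xyz',o).as_matrix()
def ray(d,u,v):
    f=K(d); r=Rc(d)@np.array([(u-d["cx"])/f,(v-d["cy"])/f,1]); return np.array(d["eye"],float),r/np.linalg.norm(r)
def onz(d,u,v,z):
    e,r=ray(d,u,v); return e+r*(z-e[2])/r[2]
def proj(d,p):
    q=Rc(d).T@(np.array(p,float)-np.array(d["eye"])); return q[:2]/q[2]*K(d)+[d["cx"],d["cy"]]
def tri(d1,p1,d2,p2):
    A=np.zeros((3,3));b=np.zeros(3)
    E=[]
    for d,p in((d1,p1),(d2,p2)):
        e,r=ray(d,*p); M=np.eye(3)-np.outer(r,r); A+=M;b+=M@e;E.append((e,M))
    x=np.linalg.solve(A,b); return x,max(np.linalg.norm(M@(x-e)) for e,M in E)
E
python3 - <<'E'
from h import *
for n in("top","side"):
    d=cam(n); print(n,d["eye"],d["orientation"],d["fovy"],d["cx"],d["cy"])
    cv2.imwrite(f"pics/{n}0.png",cv2.resize(d["img"],None,fx=1.5625,fy=1.5625,interpolation=cv2.INTER_CUBIC))
    np.save(f"pics/{n}0.npy",d,allow_pickle=True)
E
```

```text
pics
top [431.35604038   7.31632824 979.6003684 ] [-3.03230256 -0.02290465 -1.54825075] 57.0334009684519 253.0771161226196 193.9738312544895
side [288.65204541 834.77633527 765.77346107] [-2.22489389 -0.01506327 -2.82457519] 42.68645423411507 253.69462291754743 190.84863058277418
```

View pics/top0.png

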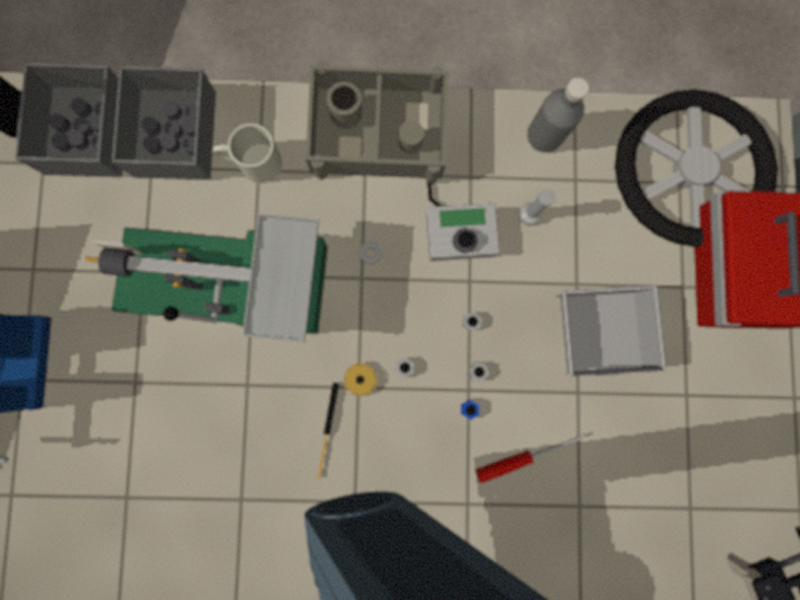

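View pics/side0.png

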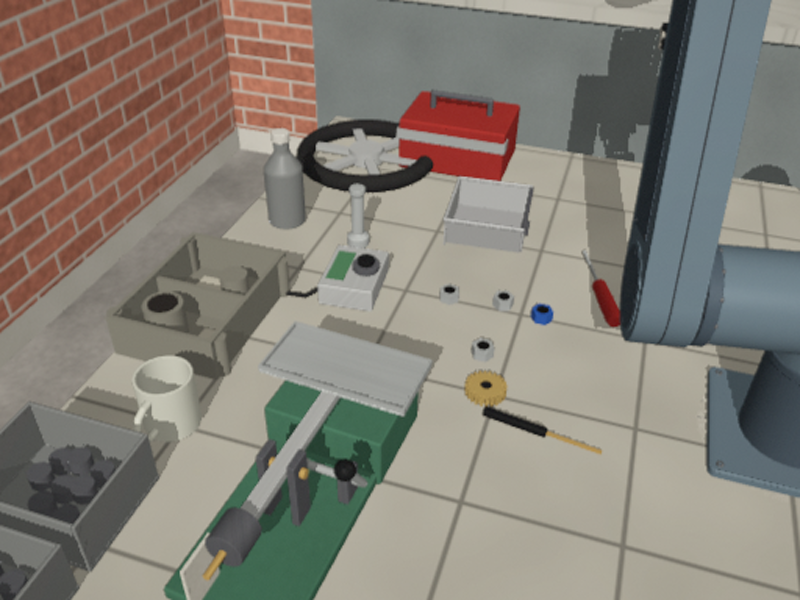

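The top view shows three grey hex nuts at (405,367), (473,321) and (480,371). The nut-shaped thing at (470,410) is blue, so it is the decoy. The ring at (371,252) is flat and wide, so it is the old bearing. The grey steel nuts fit the description. In the same view the knob is at (171,313), the pan corners at (258,215), (319,221), (307,339) and (245,332), the button at (466,239), and the hopper around (613,331). The side view has the matching nuts at (449,293), (503,299) and (483,349), the knob at (345,469) and the button at (366,264).

```bash
cat >> h.py <<'E'
S=1.5625
def darkblob(d,u,v,r=7,t=70):
    "centroid of dark blob near native pixel u,v"
    g=d["img"].max(2).astype(float); u0,v0=int(round(u)),int(round(v))
    w=g[v0-r:v0+r+1,u0-r:u0+r+1]; m=(w<t).astype(np.uint8)
    n,l,s,c=cv2.connectedComponentsWithStats(m,connectivity=4)
    if n<2: return None,0
    k=max(range(1,n),key=lambda k:s[k,4]-2*np.hypot(*(c[k]-r)))
    yy,xx=np.nonzero(l==k); wt=t+10-w[yy,xx]
    return np.array([(xx*wt).sum()/wt.sum()+u0-r,(yy*wt).sum()/wt.sum()+v0-r]),s[k,4]
E
python3 - <<'E'
from h import *
T=np.load("pics/top0.npy",allow_pickle=True).item();D=np.load("pics/side0.npy",allow_pickle=True).item()
P={"nA":((405,368),(483,346)),"nB":((473,321),(449,290)),"nC":((480,371),(503,296)),"knob":((171,313),(345,469)),"button":((466,239),(366,262))}
for k,(a,b) in P.items():
    r=6 if k[0]=='n' else 12
    o=[darkblob(d,p[0]/S,p[1]/S,r,90) for d,p in((T,a),(D,b))]
    x,e=tri(T,o[0][0],D,o[1][0])
    print(k,o[0][0]*S,o[0][1],o[1][0]*S,o[1][1],x.round(1),e.round(1))
C={"pan1":((258,215),(296,324)),"pan2":((319,221),(262,365)),"pan3":((307,339),(403,411)),"pan4":((245,332),(438,348)),
"h1":((563,291),(446,226)),"h2":((657,286),(459,180)),"h3":((664,368),(533,185)),"h4":((570,374),(522,249))}
for k,(a,b) in C.items():
    print(k,onz(T,a[0]/S,a[1]/S,116 if k[0]=='p' else 55).round(1))
a=T["img"][125:275,60:440]
cr=lambda i,x0,x1,y0,y1,f:cv2.resize(i[y0:y1,x0:x1],None,fx=f,fy=f,interpolation=cv2.INTER_CUBIC)
m1=cr(T["img"],245,325,195,270,5); m2=cr(D["img"],270,370,175,250,4)
m3=cr(T["img"],60,220,130,220,5)[:, :800]
cv2.imwrite("pics/c1.png",np.vstack([m1[:,:400],cv2.resize(m2,(400,225*400//400//1))[:225]]))
cv2.imwrite("pics/c2.png",m3)
E
```

```text
nA [404.24022699 366.91657472] 30 [482.71444187 344.64297197] 32 [426.  -30.2  17.8] 0.6
nB [472.0238571  320.77305786] 30 [448.91835311 289.06686148] 25 [ 509.3 -147.3   17.8] 0.3
nC [478.56885797 371.2521993 ] 30 [503.37791495 295.5514832 ] 25 [ 421.6 -159.3   17.9] 0.4
knob [171.06584821 312.06512671] 113 [346.6417924  467.56740125] 381 [500.8 335.2 123.1] 2.4
button [465.53904498 239.16192008] 175 [365.47914095 261.86858702] 157 [ 646.9 -129.6   51.5] 0.2
pan1 [662.2 211.7 116. ]
pan2 [655.2 114.5 116. ]
pan3 [466.9 126.1 116. ]
pan4 [475.5 222.6 116. ]
h1 [ 561.1 -296.1   55. ]
h2 [ 573.9 -458.    55. ]
h3 [ 434.8 -465.8   55. ]
h4 [ 421.2 -306.4   55. ]
```

View pics/c1.png

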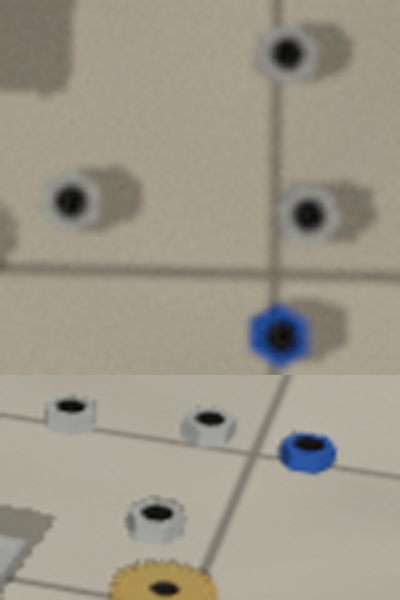

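View pics/c2.png

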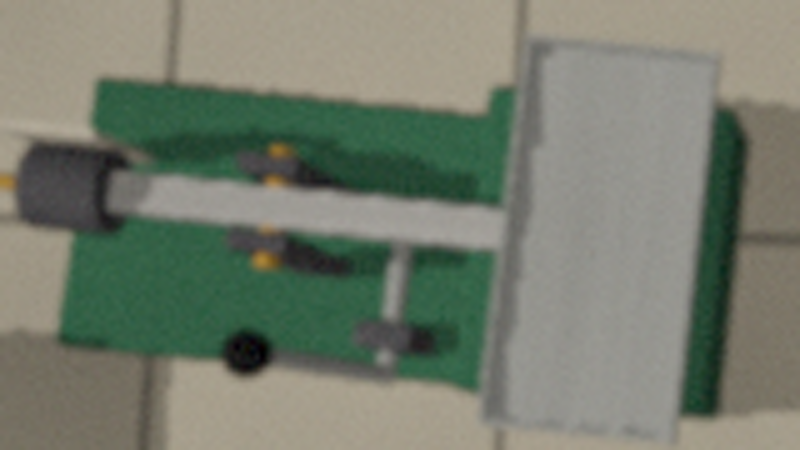

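The crops confirm the three grey nuts, with the blue one separate below them. The lever ball is at crop (247,352) and its hinge end is near crop (388,370). Next I'll locate the lever and move to it.

```bash
cat >> h.py <<'E'
YAW=np.radians(-3.6)   # comparator yaw
cx_=np.array([np.cos(YAW),np.sin(YAW),0]); cy_=np.array([-np.sin(YAW),np.cos(YAW),0]); cz_=np.array([0,0,1.])
PAN=np.array([565,169,110.])
def down(yaw): return [np.pi,0,yaw]
def closing(ang):
    "yaw so that the closing line lies at world angle ang; pick reachable, near current"
    b=(ang-np.pi/2+np.pi/2)%np.pi-np.pi/2
    return b
def go(p,yaw,**k): robot.move_linear(list(map(float,p)),down(yaw),**k)
E
python3 - <<'E'
from h import *
T=np.load("pics/top0.npy",allow_pickle=True).item();D=np.load("pics/side0.npy",allow_pickle=True).item()
k,e=tri(T,(171/S,313/S),D,(345/S,469/S)); print("knob",k.round(1),e.round(1))
for a,b in (((466,239),(366,263)),): 
    x,e=tri(T,(a[0]/S,a[1]/S),D,(b[0]/S,b[1]/S)); print("btn",x.round(1),e, onz(T,a[0]/S,a[1]/S,62).round(1),onz(D,b[0]/S,b[1]/S,62).round(1))
for a,b in (((258,215),(296,324)),((319,221),(262,365)),((307,339),(403,411)),((245,332),(438,348))):
  for b in((296,324),(262,365),(403,411),(438,348)):
    x,e=tri(T,(a[0]/S,a[1]/S),D,(b[0]/S,b[1]/S)); 
    if e<6: print("pan",a,b,x.round(1),e.round(1))
piv=onz(T,137.6,204.,50); print("pivot",piv.round(1), "rel", ((k-piv)@cx_).round(1),((k-piv)@cy_).round(1),(k-piv)[2].round(1))
for a in(.5,.8,.9,1.05): print(a, onz(T,171/S,313/S,50+85*np.cos(a)).round(1))
print(robot.current_eef_rot(),robot.current_t())
E
```

```text
knob [500.8 336.2 121.5] 1.0
btn [ 647.3 -131.    48.5] 0.8947050539761563 [ 645.  -128.8   62. ] [ 639.6 -112.7   62. ]
pan (258, 215) (262, 365) [660.6 211.3 115.9] 1.5
pan (319, 221) (296, 324) [656.8 115.4 108.2] 0.4
pan (307, 339) (438, 348) [461.7 123.5 128.9] 4.7
pan (245, 332) (403, 411) [473.2 223.7 109.5] 2.6
pivot [499.8 290.2  50. ] rel -1.9 46.0 71.5
0.5 [501.6 335.3 124.6]
0.8 [502.8 341.2 109.2]
0.9 [503.4 343.6 102.8]
1.05 [504.2 347.7  92.3]
[-3.14001482e+00 -3.16345293e-04  3.72769062e-01] 0.1
```

```bash
cat >> h.py <<'E'
def yawfor(p,ang):
    "tool yaw for a closing line at world angle ang, with the last joint nearest its middle"
    best=None
    for y in (ang+np.pi/2,ang-np.pi/2):
        y=(y+np.pi)%(2*np.pi)-np.pi
        q=robot.inverse_kinematics(list(map(float,p)),down(y))
        if q is not None and (best is None or abs(q[5])<best[0]): best=(abs(q[5]),y)
    return best[1]
PIV=np.array([499.8,290.2,50.])
def ball(a): return PIV+85*(np.sin(a)*cy_+np.cos(a)*cz_)
def hop(p,yaw,zt=260):
    "up, across, then leaves the tool above p at zt"
    c=np.array(robot.current_tcp_pos())
    if c[2]<zt-5: robot.move_linear([*map(float,c[:2]),zt],speed=250)
    robot.move_ptp([float(p[0]),float(p[1]),zt],down(yaw))
def arrest(a0):
    robot.move_gripper(0.0)
    s=ball(a0)+35*cy_-10*cz_
    y=yawfor(s,YAW); hop(s,y); go(s,y,speed=150)
    for a in np.linspace(a0,-.06,6):
        hit=robot.move_linear(list(map(float,ball(a)+19*cy_-np.array([0,0,10]))),down(y),speed=60,f_stop=14)
        print("a",round(a,2),hit,np.round(robot.current_contact_force(),1))
        if hit: break
    p=np.array(robot.current_tcp_pos()); print("tcp rel pivot y",((p-PIV)@cy_).round(1))
    go(p+25*cy_,y); go([*(p+25*cy_)[:2],260],y,speed=250)
def look(n):
    out=[]
    for c in("top","side"):
        d=cam(c); np.save(f"pics/{n}_{c}.npy",d,allow_pickle=True); out.append(d)
    return out
E
python3 - <<'E'
from h import *
arrest(0.6)
q=np.array([0,0,0]); 
robot.move_ptp([300,-200,300],down(yawfor([300,-200,300],0)))
T,D=look("l1")
cr=lambda i,x0,x1,y0,y1,f:cv2.resize(i[y0:y1,x0:x1],None,fx=f,fy=f,interpolation=cv2.INTER_CUBIC)
m=np.vstack([np.hstack([cr(T["img"],60,220,130,220,2.5),cr(D["img"],195,275,105,200,2.5)[:225]]),
 np.hstack([cr(T["img"],0,512,0,384,.75)[:, :],cr(D["img"],150,270,200,316,1.8)[:, :216]])[:, :600]] ) if 0 else None
A=cr(T["img"],60,220,130,220,2.5); B=cr(D["img"],195,275,130,200,4); C=cr(D["img"],150,270,240,330,3); E=cr(T["img"],250,350,100,180,3)
W=np.zeros((600,800,3),np.uint8)
for i,(y,x) in zip((A,B,C,E),((0,0),(0,420),(300,0),(300,420))): W[y:y+i.shape[0],x:x+i.shape[1]]=i[:600-y,:800-x]
cv2.imwrite("pics/l1.png",W); print(robot.current_t())
E
```

```text
a 0.6 False [-0.6 -0.2 -0.1]
a 0.47 False [ 0.9  0.2 -0.6]
a 0.34 False [1.  0.8 0.5]
a 0.2 False [ 0.1 -0.6  1.2]
a 0.07 False [-0.3  0.1 -0.6]
a -0.06 True [0.1 7.8 0.6]
tcp rel pivot y 23.5
11.4333
```

View pics/l1.png

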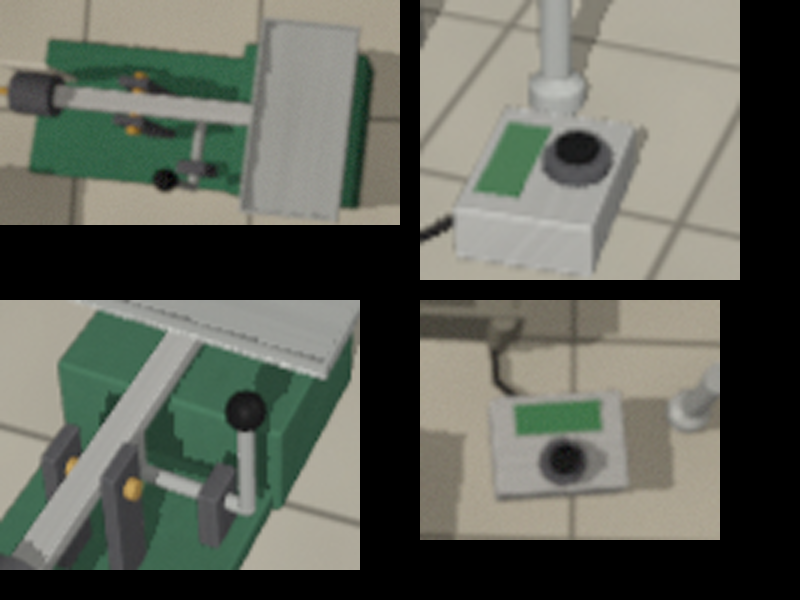

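The lever now looks upright: the ball is at side (246,411) in the crop, straight above its hinge. The button is at crop side (577,148) and top (565,458).

```bash
cat >> h.py <<'E'
def findnuts(T,D=None,zt=18,box=((290,620),(-260,80))):
    "grey nuts seen from above: dark bore in a bright grey ring; returns bore points at height zt"
    im=T["img"]; hsv=cv2.cvtColor(im,cv2.COLOR_BGR2HSV); m=(hsv[:,:,2]<90).astype(np.uint8)
    n,l,s,c=cv2.connectedComponentsWithStats(m,connectivity=4); out=[]
    for k in range(1,n):
        if not 12<=s[k,4]<=60: continue
        p=onz(T,*c[k],zt)
        if not(box[0][0]<p[0]<box[0][1] and box[1][0]<p[1]<box[1][1]): continue
        mk=(l==k).astype(np.uint8)
        r=(cv2.dilate(mk,np.ones((7,7)))-cv2.dilate(mk,np.ones((3,3))))>0
        V,Sa=np.median(hsv[:,:,2][r]),np.median(hsv[:,:,1][r])
        q,_=darkblob(T,*c[k],6,90)
        out.append((onz(T,*q,zt).round(1),s[k,4],V,Sa))
    return out
E
python3 - <<'E'
from h import *
T=np.load("pics/l1_top.npy",allow_pickle=True).item();D=np.load("pics/l1_side.npy",allow_pickle=True).item()
for n,a,b in (("knob",(126,202),(232,277)),("btn",(298.3,152.7),(234.25,167))):
    q=darkblob(T,*a,9,50 if n=="btn" else 70)[0]; r=darkblob(D,*b,9,50)[0]
    x,e=tri(T,a,D,b); x2,e2=tri(T,q,D,r); print(n,x.round(1),e.round(1),q,r,x2.round(1),e2.round(1))
k=x
for t in findnuts(T): print(t)
print(robot.current_gripper_width())
E
```

```text
knob [496.9 292.2 133.8] 0.9 [126.08545508 201.30231197] [231.63105811 276.56889114] [498.1 291.8 134.2] 1.3
btn [ 647.  -130.5   52.9] 0.9 [298.11609388 152.54316848] [233.86768206 166.71013803] [ 647.4 -129.8   54.1] 0.6
(array([ 509.5, -147.1,   18. ]), np.int32(30), np.float64(144.0), np.float64(22.0))
(array([426.7, -30.1,  18. ]), np.int32(28), np.float64(150.0), np.float64(20.5))
(array([ 422. , -159.2,   18. ]), np.int32(30), np.float64(144.0), np.float64(18.0))
(array([404.2,  47. ,  18. ]), np.int32(16), np.float64(172.0), np.float64(158.0))
(array([ 356.7, -145. ,   18. ]), np.int32(30), np.float64(145.0), np.float64(100.0))
0.006152513210391679
```

```bash
cat >> h.py <<'E'
def width(): return 93*robot.current_gripper_width()
def grasp(p,ang,z,op=60,tries=3):
    "close on a nut at p; turn to its flats if the jaws met corners"
    p=np.array([p[0],p[1],z],float); robot.move_gripper(op/93)
    y=yawfor(p,ang); hop(p,y); go([*p[:2],z+40],y,speed=250); go(p,y,speed=100)
    for i in range(tries):
        robot.move_gripper(0.0); w=width(); print(" grasp",round(np.degrees(ang)),"w",round(w,1),"F",np.round(robot.current_finger_force(),1))
        if w<31.6: break
        if i<tries-1:
            th=np.arccos(min(1,w/34.64)); st=np.pi/6-th
            ang=ang+st if i==0 else ang-2*last
            last=st; robot.move_gripper(op/93); y=yawfor(p,ang); go(p,y,speed=100)
    go([*p[:2],max(z+60,200)],y,speed=200)
    w=width(); print(" lifted w",round(w,1)); return w>26
def toPan(s):
    t=PAN+s*cx_; y=yawfor(t,YAW+np.pi/2); hop(t,y,200); 
    print(" over pan w",round(width(),1))
    go([*t[:2],135],y,speed=200); hit=go2([*t[:2],115],y,8,60)
    w=width(); robot.move_gripper(48/93); z=robot.current_tcp_pos()[2]
    print(" put z",round(z,1),hit,"w",round(w,1)); go([*t[:2],220],y,speed=200); return w>26
def go2(p,y,f,v): return robot.move_linear(list(map(float,p)),down(y),speed=v,f_stop=f)
def nuts(T): return [t[0] for t in findnuts(T) if t[3]<60]
E
cat > job1.py <<'E'
from h import *
import sys
def pickone(exp,deg,slot):
    T=cam("top"); L=nuts(T); n=min(L,key=lambda q:np.hypot(*(q-exp)[:2])); print(len(L),"nut",n,"exp",exp)
    if np.hypot(*(n-exp)[:2])>70: return False
    if not grasp(n,np.radians(deg),4): return False
    r=toPan(slot); print(r, round(robot.current_t(),1)); return r
E
python3 - <<'E'
from job1 import *
for e,a,s in (([426,-30,18],0,-55),([422,-159,18],90,0),([509,-147,18],90,55)):
    if not pickone(np.array(e),a,s): print("stop");break
robot.move_ptp([300,-200,300],down(yawfor([300,-200,300],0)))
T,D=look("l2"); print(nuts(T))
cr=lambda i,x0,x1,y0,y1,f:cv2.resize(i[y0:y1,x0:x1],None,fx=f,fy=f,interpolation=cv2.INTER_CUBIC)
W=np.vstack([cr(T["img"],40,360,100,280,2),cr(D["img"],100,420,175,295,2)]); cv2.imwrite("pics/l2.png",W)
E
```

```text
3 nut [426.7 -30.   18. ] exp [426 -30  18]
 grasp 0 w 32.7 F 30.0
 grasp 11 w 32.3 F 30.0
 grasp -11 w 32.7 F 30.0
 lifted w 32.4
 over pan w 32.6
 put z 115.1 False w 32.1
True 23.3
2 nut [ 422.8 -134.9   18. ] exp [ 422 -159   18]
 grasp 90 w 32.7 F 30.0
 grasp 101 w 31.5 F 30.0
 lifted w 30.6
 over pan w 31.1
 put z 115.1 False w 31.3
True 35.1
1 nut [ 509.5 -147.1   18. ] exp [ 509 -147   18]
 grasp 90 w 31.1 F 30.0
 lifted w 31.2
 over pan w 31.3
 put z 115.1 False w 31.3
True 45.6
[]
```

View pics/l2.png

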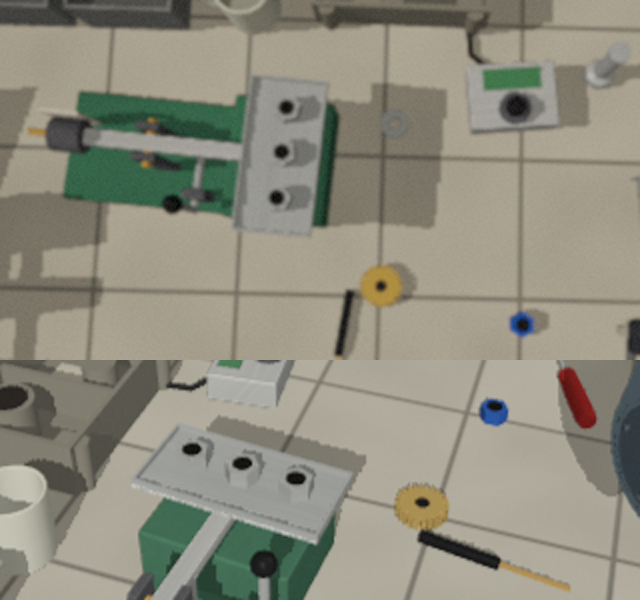

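All three nuts are upright in the pan, at crop top (287,107), (282,152) and (277,198). The lever is still upright and the table is clear except for the blue decoy. Next I'll free the beam.

```bash
cat >> h.py <<'E'
def free():
    robot.move_gripper(0.0)
    s=ball(0)-35*cy_; y=yawfor(s,YAW); hop(s,y); go(s,y,speed=150)
    for a in np.linspace(0,1.12,9):
        hit=go2(ball(a)-20*cy_+np.array([0,0,6*min(a,1)]),y,14,60)
        if hit: print("stop at a",round(a,2),np.round(robot.current_contact_force(),1)); break
    p=np.array(robot.current_tcp_pos()); print("rel",((p-PIV)@cy_).round(1),(p-PIV)[2].round(1))
    go(p-15*cy_+10*cz_,y,speed=60); go([*(p-15*cy_)[:2],260],y,speed=250)
E
python3 - <<'E'
from h import *
free()
robot.move_ptp([450,-130,260],down(yawfor([450,-130,260],0)))
T,D=look("l3"); print(robot.current_t())
cr=lambda i,x0,x1,y0,y1,f:cv2.resize(i[y0:y1,x0:x1],None,fx=f,fy=f,interpolation=cv2.INTER_CUBIC)
W=np.vstack([cr(T["img"],40,240,100,250,2),cr(D["img"],100,300,175,325,2)]); cv2.imwrite("pics/l3.png",W)
E
```

```text
rel 56.0 42.1
57.3917
```

View pics/l3.png

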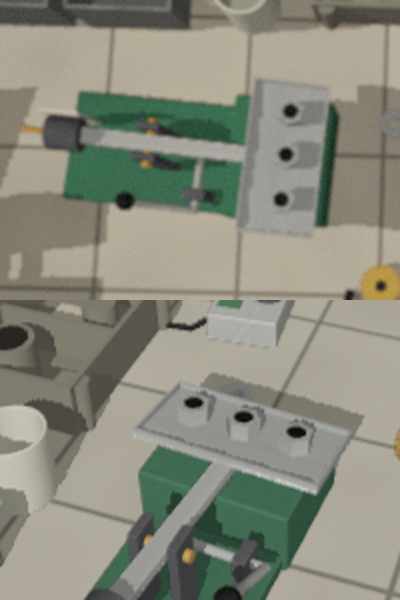

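The pan has sunk with the nuts still in it, and the ball is swung over at top crop (124,200) and side crop (229,594). I'll compute the angle and, if it is good, press the button.

```bash
python3 - <<'E'
from h import *
T=np.load("pics/l3_top.npy",allow_pickle=True).item();D=np.load("pics/l3_side.npy",allow_pickle=True).item()
x,e=tri(T,(102,200),D,(214.5,322)); r=x-PIV; a=np.arctan2(r@cy_,r[2]); print("ball",x.round(1),e.round(1),"a",a.round(2))
if a>0.92:
    robot.move_gripper(0.0); b=[646.5,-129.5]
    y=yawfor([*b,80],0); hop([*b,0],y); go([*b,75],y,speed=150)
    robot.sleep(.2)
    h=go2([*b,48],y,14,15); print("press",h,robot.current_tcp_pos()[2].round(1),np.round(robot.current_contact_force(),1))
    robot.sleep(.4); print(robot.current_tcp_pos()[2].round(2),np.round(robot.current_contact_force(),1))
    go([*b,80],y,speed=40); robot.sleep(.3); go([*b,260],y,speed=200)
print(robot.current_t())
E
```

```text
ball [502.6 363.8  97.1] 1.6 a 1.0
press True 56.4 [-0.4 -0.2  4.9]
56.31 [-1.  -0.2  4.9]
63.7417
```

```bash
python3 - <<'E'
from h import *
b=[646.5,-129.5]; y=yawfor([*b,80],0); go([*b,70],y,speed=200); robot.sleep(.2)
h=go2([*b,54.5],y,35,15); robot.sleep(.3); print(h,robot.current_tcp_pos()[2].round(2),np.round(robot.current_contact_force(),1))
go([*b,80],y,speed=40); robot.sleep(.3); go([*b,260],y,speed=200)
arrest(1.08)
robot.move_ptp([450,-130,260],down(yawfor([450,-130,260],0)))
T,D=look("l4"); print(robot.current_t())
cr=lambda i,x0,x1,y0,y1,f:cv2.resize(i[y0:y1,x0:x1],None,fx=f,fy=f,interpolation=cv2.INTER_CUBIC)
W=np.vstack([cr(T["img"],40,240,100,250,2),cr(D["img"],100,300,175,325,2)]); cv2.imwrite("pics/l4.png",W)
E
```

```text
False 56.19 [-4.6  1.6 11.4]
a 1.08 True [0.  4.8 2.5]
tcp rel pivot y 97.1
75.7667
```

View pics/l4.png

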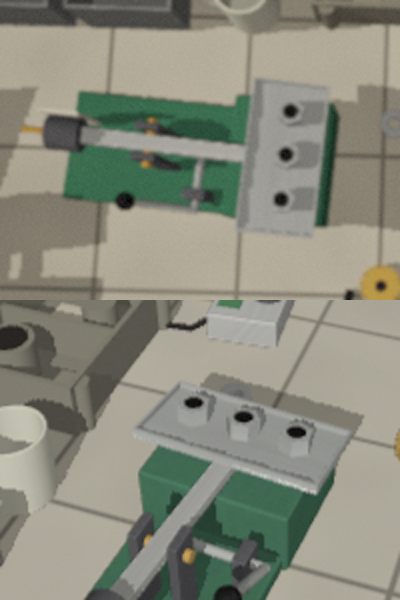

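The button reached its stop (tip at 56.2, 11 N). The arrest push cut out on first contact, so the lever is still over, with the ball at top crop (125,200). I'll repeat it with a higher force threshold.

```bash
sed -i 's/def arrest(a0):/def arrest(a0,f=14,v=60):/; s/speed=60,f_stop=14)/speed=v,f_stop=f)/' h.py; sed -i 's/np.linspace(a0,-.06,6)/np.linspace(a0,-.06,10)/' h.py
python3 - <<'E'
from h import *
arrest(1.08,45,40)
robot.move_ptp([450,-130,260],down(yawfor([450,-130,260],0)))
T,D=look("l5"); print(robot.current_t())
cr=lambda i,x0,x1,y0,y1,f:cv2.resize(i[y0:y1,x0:x1],None,fx=f,fy=f,interpolation=cv2.INTER_CUBIC)
W=np.vstack([cr(T["img"],40,240,100,250,2),cr(D["img"],100,300,175,325,2)]); cv2.imwrite("pics/l5.png",W)
print(findnuts(T,zt=128,box=((465,665),(110,225))))
E
```

```text
a 1.08 False [-1.9  7.1  4.1]
a 0.95 False [-2.1  7.5  5.3]
a 0.83 False [-2.2  6.8  5.5]
a 0.7 False [-0.9  6.   5.7]
a 0.57 False [0.5 3.6 1.6]
a 0.45 False [0.2 1.7 1.7]
a 0.32 False [-0.4  0.8  0.1]
a 0.19 False [-0.9 -0.   0.1]
a 0.07 False [-0.2  1.   1.1]
a -0.06 False [ 1.2 28.8 -5.2]
tcp rel pivot y 22.1
86.4417
[(array([621.1, 164.2, 128. ]), np.int32(34), np.float64(153.0), np.float64(11.0)), (array([566. , 167.6, 128. ]), np.int32(35), np.float64(155.0), np.float64(11.0)), (array([509.9, 171.1, 128. ]), np.int32(36), np.float64(154.0), np.float64(11.0))]
```

View pics/l5.png

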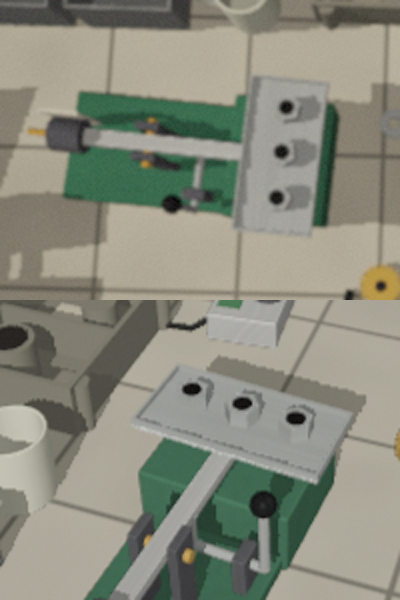

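The lever is upright, the pan is level and all three nuts are in it. Next I'll move the nuts to the hopper.

```bash
python3 - <<'E'
from h import *
H=np.array([498,-382.]); hy=np.array([-np.sin(.073),np.cos(.073)])
for exp,s in (([621,164],-38),([566,168],0),([510,171],38)):
    T=cam("top"); L=[t[0] for t in findnuts(T,zt=128,box=((465,665),(110,225)))]
    n=min(L,key=lambda q:np.hypot(*(q[:2]-exp))); print(len(L),n)
    if np.hypot(*(n[:2]-exp))>8 or not grasp(n,YAW+np.pi/2,114,op=48,tries=1): print("stop"); break
    t=H+s*hy; y=yawfor([*t,20],.073); hop(t,y); print(" over hopper w",round(width(),1))
    if width()<26: print("lost"); break
    go([*t,75],y,speed=200); h=go2([*t,13],y,12,80); w=width(); robot.move_gripper(60/93)
    print(" put",h,robot.current_tcp_pos()[2].round(1),round(w,1)); go([*t,260],y,speed=200); print(round(robot.current_t(),1))
robot.move_ptp([300,-100,300],down(yawfor([300,-100,300],0)))
T,D=look("l6")
cr=lambda i,x0,x1,y0,y1,f:cv2.resize(i[y0:y1,x0:x1],None,fx=f,fy=f,interpolation=cv2.INTER_CUBIC)
W=np.vstack([cr(T["img"],40,440,80,280,1.5),cr(D["img"],100,500,100,325,1.4)[:, :600] if 0 else cv2.resize(cr(D["img"],100,400,100,330,1.3),(600,300))]); cv2.imwrite("pics/l6.png",W)
E
```

```text
3 [621.1 164.2 128. ]
 grasp 86 w 31.0 F 30.0
 lifted w 30.6
 over hopper w 30.8
 put False 13.0 31.2
97.4
2 [566.2 167.9 128. ]
 grasp 86 w 31.1 F 29.5
 lifted w 30.6
 over hopper w 30.6
 put False 13.0 31.0
108.7
1 [510.1 171.1 128. ]
 grasp 86 w 32.4 F 30.0
 lifted w 32.0
 over hopper w 32.4
 put False 13.0 32.5
119.6
```

View pics/l6.png

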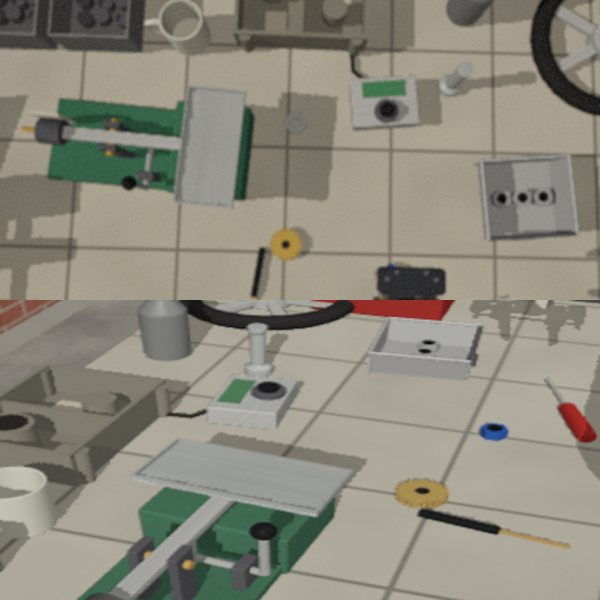

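All three nuts lie in the hopper, at crop (502,198), (522,197) and (543,196). The lever is upright, the pan is empty and level, and the bystanders are in place. I'll hand in.

```bash
python3 -c "
from h import *
print(np.round(robot.current_contact_force(),1)); print(robot.hand_in(), robot.current_t())"
```

```text
[ 1.3  0.1 -0.3]
the job is handed in; nothing more can be done
the job is handed in; nothing more can be done
```

I did every step in order and handed the job in at about 121 s: the three nuts lie in the hopper, the lever is upright, the beam is level and the button was let go, but the hand-in call returned no verdict.

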